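Turn out a nut tartlet and latch the carrying tray

TASK

Turn the nut tartlet out of its loose-bottomed tin: lower the tin over the upturned glass so that the loose base rises out through the ring, and let the ring drop to the worktop round the glass. Then take the tartlet off on its base, keep it level, and set it flat in the free seat of the wooden carrying tray. Last, swing the tray's folded handle upright until it is shut in its spring catch; leave the glass standing and the other things where they are.

Things in the scene. Friction and masses are not known exactly. Their poses are not given: they have to be found in the camera images.
- tin (a point): Centre (half-way up) of the tin ring, a plain straight-sided aluminium ring 70 mm across outside and 30 mm high, wall 2.5 mm (65 mm inside), 90 g, loose on the worktop. Its bottom is open but for an inward lip, 3 mm thick, that leaves a 56 mm hole; the tart's base rests loose on this lip. z up.
- tart (a point): Centre (half-way up) of the tartlet: round metal base 62.5 mm across, 5 mm thick, with a brown nut biscuit (62 x 54 mm, 22 mm high) fixed on it; 27 mm high in all, about 95 g. The point lies 13.5 mm above the base's underside. At the start it sits on the lip inside the tin ring, its top level with the rim, out of reach of a grip from above. z up.
- glass_foot (a point): Centre of the foot of a small upturned glass tumbler, loose on the worktop near the tin (the two may stand either way round). The foot faces up, 61 mm above the worktop, flat, 38 mm across; the glass widens to 48 mm at the mouth, which stands on the worktop. Its z axis points down.
- free_seat (a point): Centre of the tray's free seat, on its floor, 12 mm above the worktop. The wooden tray (136 x 240 mm, fixed, turned up to 0.35 rad) is long along y. Rails 8 mm high bound the seat at y = -35.5 and +35.5 mm, lips 6 mm high at x = -59 and +59 mm. The seat beside it (y = -79 mm) holds a like tartlet. z up; x points to the side on which the handle lies folded.
- handle_hinge (a point): Middle of the handle's hinge line, which runs along the tray's y axis 47 mm above the worktop, midway along and across the tray. Axes as the tray's: x to the side on which the handle lies folded, y along the tray, z up. The steel posts that carry the hinges stand at y = -118 and +118 mm and rise 53 mm above the line.
- handle_grip (a point): Middle of the handle's cross-bar, 100 mm from the hinge line: a round bar parallel to the tray's y axis. Here it carries a wooden grip 14 mm thick and 100 mm long that turns freely on the bar, so that it can be held firmly while the handle swings. Flat steel arms run down to the hinges at y = -112 and +112 mm.
- handle (a joint): Angle of the bail handle in rad: 0 upright at its stop (shut), growing as it folds down to +x; 1.4 to 1.65 at the start, 1.7 at most. Cross-bar at hinge + 100 mm x (sin, 0, cos) in the tray's axes. The stiff hinge (1.6 N at the bar) stays where it is left. From 0.6 to 0.04 rad it is pushed over the catch's tooth (up to 5 N more at the bar), which then snaps out behind it and holds it.
- catch (a joint): Position in m of the tooth of the spring catch, on the post at the tray's +y end: 0 out, as at rest and when it has snapped shut behind the handle, about 0.004 while the passing handle pushes it outwards.
- shaker: Bystander: salt shaker, 44 mm across, 90 mm high. Origin at its underside.
- soda: Bystander: drinks can, 66 mm across, 115 mm high. Origin at its underside.
- opener: Bystander: bottle opener with dark green handle lying on the worktop, 174 mm long. Origin at its underside.
- spoon: Bystander: teaspoon lying on the worktop, 130 mm long. Origin at its underside.
- biscuit: Bystander: loose nut biscuit on the worktop right of the tray, 76 mm. Origin at its underside.
- biscuit_b: Bystander: another loose nut biscuit on the worktop right of the tray, 74 mm. Origin at its underside.
Things that resemble listed ones, but are neither listed nor needed, are in the scene too. What is shaped like the part that bears tin but turquoise is not meant.

How it is judged:
By the outcome, as a careful person would: the job done as asked, in the order asked, and still so for the second after the job is handed in, with the robot touching nothing.
It also fails if it takes over 54 s, if anything falls off the work surface, if the arm or the gripper's body presses on something with over 40 N, if the wrist force passes 120 N, or if a joint passes its speed limit or range.

ROBOT

A 7-joint arm with a two-finger parallel gripper is mounted at the origin on a cart in front of the work surface, level with it; the furniture and walls round the work are solid. World frame = base frame: x ahead of the robot, y to its left, z up, the work surface at z = 0. Lengths are in m, angles in rad, forces in N, time in s.
With the tool pointing down it reaches from about 0.425 to 0.875 m from the base axis. Payload 4.7 kg.
Tool frame: the origin (TCP) lies midway between the tips of the shut fingers; the grasp point (between the pads) lies 19 mm behind it; z points along the fingers, y is the line along which they close (so a half turn about z gives the same grasp; the last joint's range is limited). The gripper opens to 87 mm and grips with 3 to 60 N. Pads are 19 mm wide; open, the fingers measure 117 mm over their backs; the gripper's body (75 mm by 190 mm) begins 51 mm behind the grasp point.
Start: joints at [-1.091, 0.321, -0.07, 1.45, 0.023, 1.371, -0.057], TCP at [0.292, 0.581, 0.194] pointing down, gripper open.
Joint ranges: [-2.86, 2.86], [-0.3, 2.09], [-1.38, 1.24], [0.06, 2.45], [-1.56, 4.7], [0.09, 2.05], [-2.69, 2.69]. Speed limits (rad/s): [2.57, 2.57, 3.14, 3.14, 3.14, 3.14, 3.14].

INTERFACE

Orientations are given as a unit quaternion [x, y, z, w].
In Python, from bench import telemetry, get_image, workorder gives the robot as it stands. The module is installed in compiled form; this text tells all that it offers.
- The arm moves only by the tool servo_tool, never from a script. Its argument "increments" is text: rows parted by semicolons, each of 7 numbers parted by spaces: the shift along the tool's x, y, z in m, then the turn, a rotation vector about the tool's x, y, z in rad, then the finger opening in m, from 0 to 0.087. A call has 1 to 20 rows; each row is the pose to reach, as a shift and turn from the pose commanded when the call began, along the tool's axes at that moment; what a row does not reach only later rows make up. A row lasts 1/10 s, in which the tool goes at most 50 mm and 8.59 degrees, less where a joint would pass 70% of its speed; a pose out of reach is approached as far as the arm can. A call with a gripper value outside its range is refused whole. The fingers move at their own pace and stop on an object; "newtons" is the grip in N (left out, the last holds). Time passes only in rows, so rows that repeat a pose let the fingers close. It gives the time, the measured TCP pose, the force, the opening and the grip force at its end, in the units of the state.
- telemetry.get_obs(): the state, without advancing time (a new reading comes with each control period).
- get_image(name): name is "scene" or "top" or "wrist"; returns a dict with "color" (420x560x3 uint8, red, green, blue), "depth" (420x560 float32, m along the optical axis (not along the pixel's ray), 0 where there is no reading), "fx", "fy", "cx", "cy" (pixels), "position" and "attitude" of the camera in the world; the wrist camera has in their place "mount" (4x4, takes a point from camera to tool coordinates, whose origin is the TCP and whose axes are the flange's). Camera axes: x right, y down, z forward; pixel columns grow to the right and rows downward; lengths in m; the calibration is good to about 2 mm. The wrist camera is an equidistant fisheye: a pixel r from the principal point sees the ray r / f radians off the axis. A picture is of the moment at which its call begins: read the wrist's pose just before it.
- workorder.hand_in(): hands the job in; it is judged then, once.
The state is a dict: "time": time; "qpos": joint angles; "qd": joint speeds; "tau": joint torques, N m; "eef_pos": TCP position; "tcp_rot": TCP orientation; "ft_force": force on the tool from outside, world axes, zero at the start; "ft_torque": the same for the moment, N m; "opening": finger opening in m; "grip_force": force on a finger pad.
Only numpy, scipy, OpenCV 4.12 (cv2) and the standard library are available. Lean on these libraries where they do the work, as an engineer would, in place of code of your own. Each camera call takes 0.05 s, during which the arm holds its last target. There are 200 camera calls.

## Working session

There is one attempt and no reset: what is moved stays moved. The work goes in short steps, Python scripts to look and compute and a tool call to move; the robot and the scene stay as the last step left them, time stands still between calls to the robot, and variables do not carry over. Pictures are saved under pics/ and viewed, at most 10 in all, crops included, and the job is handed in when it is done.

Besides the shell and the picture viewer there is one more tool, called after "Request:" as name(argument=value, ...), one argument or row to a line, values as JSON. servo_tool: Moves the arm, as the interface text tells. Its arguments: {"type":"object","properties":{"increments":{"type":"string"},"newtons":{"type":"number"}},"required":["increments"]}

```bash
mkdir -p pics
cat > h.py <<'E'
import numpy as np, cv2
from scipy.spatial.transform import Rotation as R
from bench import telemetry, get_image, workorder
def att(im):
    a=np.array(im["attitude"],float)
    return a if a.shape==(3,3) else R.from_quat(a).as_matrix()
def cloud(im):
    d=im["depth"]; v,u=np.indices(d.shape)
    p=np.stack([(u-im["cx"])/im["fx"]*d,(v-im["cy"])/im["fy"]*d,d],-1)
    return p@att(im).T+np.array(im["position"])
def plane(im,u,v,z):
    r=att(im)@np.array([(u-im["cx"])/im["fx"],(v-im["cy"])/im["fy"],1]); o=np.array(im["position"])
    return o+r*(z-o[2])/r[2]
def save(im,n): cv2.imwrite(n,cv2.cvtColor(im["color"],cv2.COLOR_RGB2BGR))
E
python3 - <<'E'
from h import *
import pickle
D={}
for n in("top","scene"):
    D[n]=im=get_image(n); save(im,f"pics/{n}0.png"); print(n,im["position"],im["attitude"],im["fx"])
pickle.dump(D,open("d0.pkl","wb"))
o=telemetry.get_obs();print(o)
E
```

```text
top [0.27597262 0.00542716 1.41649101] [ 0.71605636 -0.68992643  0.07375147 -0.07632508] 500.2329262448844
scene [-0.21630381 -0.51073471  0.84193812] [ 0.7989866  -0.41224104  0.20907257 -0.384664  ] 383.2163392893551
{'time': 0.1, 'qpos': array([-1.0908839 ,  0.32178035, -0.07006425,  1.45154764,  0.02258766,
        1.37078799, -0.05689467]), 'qd': array([ 2.89226970e-04, -1.23682524e-03, -2.02100778e-03, -4.99892769e-03,
        5.01174431e-04,  9.74035704e-05, -9.47982726e-04]), 'tau': array([-9.35489561e-05, -4.92569590e+01, -4.05734070e-01, -3.13398671e+01,
       -6.40722038e-02,  3.94695054e-02,  8.53968049e-05]), 'eef_pos': array([0.29175723, 0.58023861, 0.19325301]), 'tcp_rot': array([ 2.30800708e-01,  9.73000657e-01, -8.53933460e-04, -1.58193926e-04]), 'ft_force': array([0.09684562, 0.81149575, 0.22074166]), 'ft_torque': array([ 0.00825529,  0.00773571, -0.0629276 ]), 'grip_force': 0.0, 'opening': 0.08732241390928444}
```

View pics/top0.png

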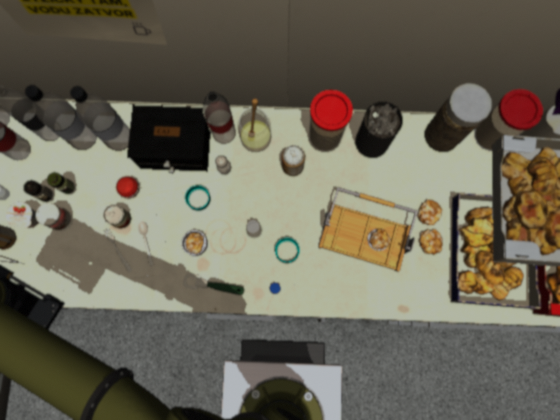

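View pics/scene0.png

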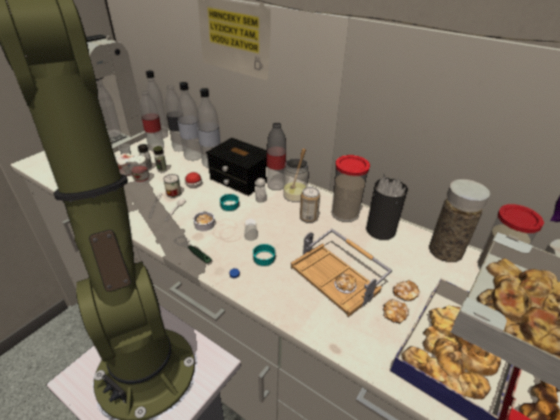

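In the top view, the tin with the tart is at about (195,242) and the small grey glass at (254,227). The turquoise rings at (198,197) and (287,249) are empty decoys, and the round objects at (222,164) and (292,160) are the shaker and a jar. The tray is at (367,230), with its handle folded toward the top of the picture. I'll enlarge this area to confirm.

Run:
```python
from h import *
import pickle
D=pickle.load(open("d0.pkl","rb"))
im=D["top"]; c=cv2.cvtColor(im["color"],cv2.COLOR_RGB2BGR)
cv2.imwrite("pics/crop1.png",cv2.resize(c[140:300,170:430],None,fx=3,fy=3,interpolation=cv2.INTER_CUBIC))
P=cloud(im)
for n,(u,v) in dict(tin=(195,242),glass=(254,227),shaker=(222,164),jar=(292,160),seat=(345,225),ring=(228,238)).items():
    w=P[v-12:v+13,u-12:u+13].reshape(-1,3); print(n,P[v,u].round(4),"zmax",np.percentile(w[:,2],98).round(4),"top centroid",w[w[:,2]>np.percentile(w[:,2],98)-.008].mean(0).round(4))
```

```text
tin [0.4653 0.2562 0.0329] zmax 0.0347 top centroid [0.4617 0.2539 0.0576]
glass [0.5085 0.092  0.0632] zmax 0.0657 top centroid [0.5029 0.093  0.1068]
shaker [0.6781 0.1878 0.0865] zmax 0.0911 top centroid [0.6798 0.1882 0.1176]
jar [ 0.6885 -0.0054  0.1131] zmax 0.1178 top centroid [ 0.6996 -0.0083  0.1186]
seat [ 0.5333 -0.164   0.0088] zmax 0.0243 top centroid [ 0.5284 -0.1528  0.0294]
ring [ 4.848e-01  1.688e-01 -2.000e-04] zmax 0.0079 top centroid [0.4845 0.1684 0.01  ]
```

View pics/crop1.png

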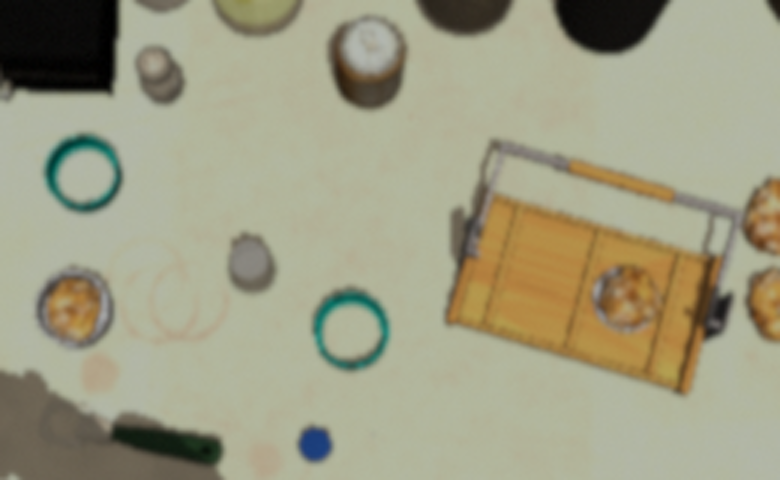

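The crop confirms it. The tin that holds the tart is the aluminium one at crop (75,306), because both turquoise rings, (84,172) and (351,328), are excluded. The glass is at (251,263). The free seat is the empty one between the rails at about x=505 and x=583, left of the filled seat at (628,297). Next I'll move in for a wrist view of the tin and glass.

```bash
cat >> h.py <<'E'
def yawR(a):
    c,s=np.cos(a),np.sin(a); return np.array([[-s,c,0],[c,s,0],[0,0,-1.]])
def go(pos,yaw,o=None):
    o=o or telemetry.get_obs(); Rt=R.from_quat(o["tcp_rot"])
    d=Rt.inv().apply(np.array(pos)-o["eef_pos"]); w=(Rt.inv()*R.from_matrix(yawR(yaw))).as_rotvec()
    print("t",o["time"],"shift",d.round(4),"rot",w.round(4),"rows",int(np.ceil(max(np.linalg.norm(d)/.05,np.linalg.norm(w)/.15))))
class W:  # wrist view
    def __init__(s):
        o=telemetry.get_obs(); s.im=get_image("wrist"); s.M=np.array(s.im["mount"])
        s.T=np.eye(4); s.T[:3,:3]=R.from_quat(o["tcp_rot"]).as_matrix(); s.T[:3,3]=o["eef_pos"]; s.C=s.T@s.M
    def ray(s,uv):
        uv=np.atleast_2d(np.array(uv,float)); x=(uv[:,0]-s.im["cx"])/s.im["fx"]; y=(uv[:,1]-s.im["cy"])/s.im["fy"]
        r=np.hypot(x,y); k=np.where(r>0,np.sin(r)/np.maximum(r,1e-9),1)
        return np.stack([x*k,y*k,np.cos(r)],-1)@s.C[:3,:3].T
    def plane(s,uv,z):
        d=s.ray(uv); o=s.C[:3,3]; return o+d*((z-o[2])/d[:,2])[:,None]
    def proj(s,P):
        p=(np.atleast_2d(P)-s.C[:3,3])@s.C[:3,:3]; t=np.arctan2(np.hypot(p[:,0],p[:,1]),p[:,2]); a=np.arctan2(p[:,1],p[:,0])
        return np.stack([s.im["cx"]+s.im["fx"]*t*np.cos(a),s.im["cy"]+s.im["fy"]*t*np.sin(a)],-1)
E
python3 - <<'E'
from h import *
import pickle
go([.455,.2,.23],.3)
D=pickle.load(open("d0.pkl","rb")); im=D["top"]
f=lambda x,y:(170+x/3-1/3,140+y/3-1/3)
for n,(x,y),z in [("barL",(495,147),.06),("barR",(738,215),.06),("gripL",(570,165),.06),("gripR",(672,194),.06),("trayNW",(492,197),.02),("SW",(449,320),.02),("SE",(685,390),.02),("seat",(525,263),.012),("tart",(628,297),.035)]:
    print(n,plane(im,*f(x,y),z).round(3))
E
```

```text
t 0.1 shift [-0.3166 -0.2665 -0.0363] rot [-1.60e-03  8.00e-04  8.05e-01] rows 9
barL [ 0.626 -0.128  0.06 ]
barR [ 0.57  -0.353  0.06 ]
gripL [ 0.611 -0.198  0.06 ]
gripR [ 0.587 -0.292  0.06 ]
trayNW [ 0.587 -0.13   0.02 ]
SW [ 0.468 -0.091  0.02 ]
SE [ 0.411 -0.311  0.02 ]
seat [ 0.526 -0.163  0.012]
tart [ 0.493 -0.256  0.035]
```

Request:
servo_tool(
  increments="-0.317 -0.266 -0.036 0 0 0.805 0.087;-0.317 -0.266 -0.036 0 0 0.805 0.087;-0.317 -0.266 -0.036 0 0 0.805 0.087;-0.317 -0.266 -0.036 0 0 0.805 0.087;-0.317 -0.266 -0.036 0 0 0.805 0.087;-0.317 -0.266 -0.036 0 0 0.805 0.087;-0.317 -0.266 -0.036 0 0 0.805 0.087;-0.317 -0.266 -0.036 0 0 0.805 0.087;-0.317 -0.266 -0.036 0 0 0.805 0.087;-0.317 -0.266 -0.036 0 0 0.805 0.087;-0.317 -0.266 -0.036 0 0 0.805 0.087;-0.317 -0.266 -0.036 0 0 0.805 0.087",
)

```text
time: 1.3
eef_pos: [0.4546, 0.2029, 0.2298]
tcp_rot: [0.592, 0.806, -0.0, -0.0]
ft_force: [-0.9, 0.1, -0.0]
opening: 0.0869
grip_force: 0.0
```

Run:
```python
from h import *
w=W(); save(w.im,"pics/w1.png"); print(w.T[:3,3].round(4),w.im["fx"],w.im["cx"],w.M.round(3).tolist())
print(w.proj([[.465,.256,.03],[.505,.092,.061]]))
import pickle; pickle.dump(w,open("w1.pkl","wb"))
```

```text
[0.4546 0.2029 0.2298] 325.19226210127806 282.8253401808207 [[0.0, -0.969, -0.246, 0.067], [1.0, -0.0, 0.001, 0.0], [-0.001, -0.246, 0.969, -0.191], [0.0, 0.0, 0.0, 1.0]]
[[303.9642754  145.9905073 ]
 [294.4680728  286.36919168]]
```

View pics/w1.png

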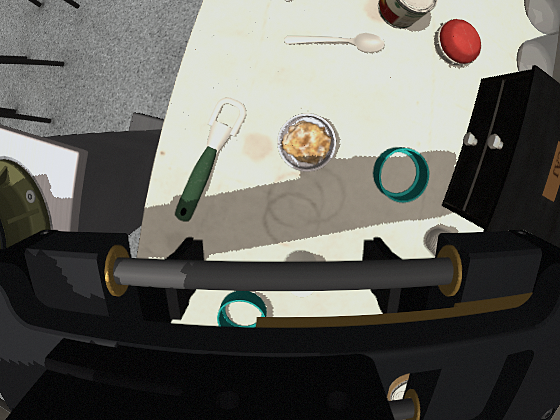

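The wrist view shows the tin with the tart at (306,142). The glass is hidden behind the gripper at about (300,255). I'll fit the tin's rim circle at z = 30 mm.

```bash
cat >> h.py <<'E'
def wcloud(w):
    d=w.im["depth"]; v,u=np.indices(d.shape); r=w.ray(np.stack([u.ravel(),v.ravel()],-1))
    zc=r@w.C[:3,2]; return (w.C[:3,3]+r/zc[:,None]*d.reshape(-1,1)).reshape(*d.shape,3)
def circ(w,c,z0,z1,rad,zp):
    P=wcloud(w); m=(np.hypot(P[...,0]-c[0],P[...,1]-c[1])<rad)&(P[...,2]>z0)&(P[...,2]<z1)
    m=cv2.morphologyEx(m.astype(np.uint8),cv2.MORPH_OPEN,np.ones((2,2)))
    v,u=np.nonzero(m); q=w.plane(np.stack([u,v],-1),zp)[:,:2]
    h=cv2.convexHull(q.astype(np.float32))[:,0]
    A=np.c_[2*h,np.ones(len(h))]; s=np.linalg.lstsq(A,(h**2).sum(1),rcond=None)[0]
    r=np.sqrt(s[2]+s[0]**2+s[1]**2); e=np.hypot(*(h-s[:2]).T)-r
    c2,r2=cv2.minEnclosingCircle(q.astype(np.float32))
    print("n",len(u),"zmed",np.median(P[v,u,2]).round(4),"fit",s[:2].round(4),"r",r.round(4),"rms",e.std().round(4),"enc",np.round(c2,4),round(r2,4)); return s[:2]
E
python3 - <<'E'
from h import *
import pickle; w=pickle.load(open("w1.pkl","rb"))
circ(w,(.465,.256),.024,.036,.045,.03)
# biscuit long axis
P=wcloud(w); c=w.im["color"].astype(int); m=(np.hypot(P[...,0]-.465,P[...,1]-.256)<.033)&(c[...,0]-c[...,2]>35)
v,u=np.nonzero(m); q=w.plane(np.stack([u,v],-1),.028)[:,:2]; print(len(u),cv2.minAreaRect(q.astype(np.float32)))
ev,E=np.linalg.eigh(np.cov(q.T)); print(np.sqrt(ev)*4,np.arctan2(E[1],E[0]))
go([.5,.06,.23],.15)
E
```

```text
n 1527 zmed 0.0273 fit [0.4679 0.261 ] r 0.035 rms 0.0005 enc [0.4681 0.2603] 0.0357
3601 ((0.45424404740333557, 0.25247427821159363), (0.5019105672836304, 0.843111515045166), 81.56034088134766)
[0.2623197  0.55216874] [-2.19656821  2.51582077]
t 1.35 shift [-0.1498  0.0005 -0.0002] rot [-8.000e-04 -1.000e-04  1.537e-01] rows 3
```

Request:
servo_tool(
  increments="-0.175 0 0 0 0 0 0.087;-0.175 0 0 0 0 0 0.087;-0.175 0 0 0 0 0 0.087;-0.175 0 0 0 0 0 0.087;-0.175 0 0 0 0 0 0.087;-0.175 0 0 0 0 0 0.087",
)

```text
time: 1.95
eef_pos: [0.5073, 0.0351, 0.23]
tcp_rot: [0.593, 0.805, 0.0, -0.0]
ft_force: [0.6, -0.4, -0.1]
opening: 0.0872
grip_force: 0.0
```

Run:
```python
from h import *
w=W(); save(w.im,"pics/w2.png"); print(w.T[:3,3].round(4))
g=circ(w,(.505,.092),.055,.067,.04,.061); print(w.proj([[*g,.061]]))
circ(w,(.468,.261),.024,.036,.045,.03)
go([.468,.261,.06],.3)
```

```text
[0.5073 0.0351 0.23  ]
n 876 zmed 0.06 fit [0.5139 0.0962] r 0.0183 rms 0.0002 enc [0.514  0.0963] 0.0186
[[304.55955997 139.37511661]]
n 868 zmed 0.0271 fit [0.4682 0.2593] r 0.0349 rms 0.0004 enc [0.4686 0.2582] 0.0354
t 2.0 shift [0.2263 0.03   0.1701] rot [-0.0005 -0.0008  0.0033] rows 6
```

View pics/w2.png

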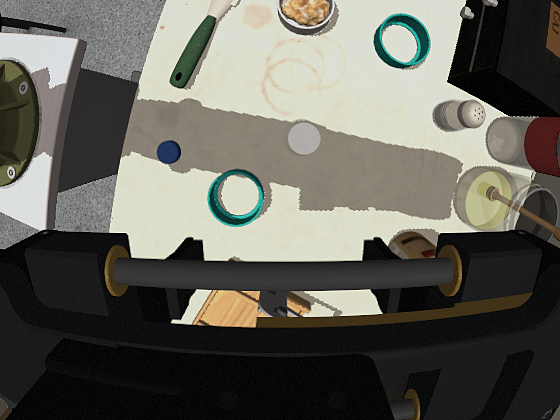

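The view shows the glass's foot at (304,139): r = 18.5 mm, z ≈ 60, matching the given sizes. Its centre is (0.514, 0.096). The tin's centre is (0.468, 0.260). Next I'll grip the tin.

Request:
servo_tool(
  increments="0.226 0.03 0.13 0 0 0 0.087;0.226 0.03 0.13 0 0 0 0.087;0.226 0.03 0.13 0 0 0 0.087;0.226 0.03 0.13 0 0 0 0.087;0.226 0.03 0.13 0 0 0 0.087;0.226 0.03 0.13 0 0 0 0.087;0.226 0.03 0.17 0 0 0 0.087;0.226 0.03 0.2 0 0 0 0.087;0.226 0.03 0.225 0 0 0 0.087;0.226 0.03 0.225 0 0 0 0.087;0.226 0.03 0.225 0 0 0 0.06;0.226 0.03 0.225 0 0 0 0.06;0.226 0.03 0.225 0 0 0 0.06;0.226 0.03 0.225 0 0 0 0.06;0.226 0.03 0.225 0 0 0 0.06;0.226 0.03 0.225 0 0 0 0.06",
  newtons=25,
)

```text
time: 3.6
eef_pos: [0.4695, 0.2584, 0.0057]
tcp_rot: [0.594, 0.805, 0.0, 0.0]
ft_force: [-0.7, -0.3, -0.1]
opening: 0.0609
grip_force: 0.0
```

Run:
```python
from h import *
go([.514,.0965,.115],.3)
```

```text
t 3.6 shift [-0.1678 -0.0053 -0.1094] rot [ 0.0006 -0.0003 -0.0001] rows 5
```

The fingers closed to 61 mm without touching anything, so something is off. I'll look.

Run:
```python
from h import *
import pickle
w=W(); t=get_image("top"); s=get_image("scene")
pickle.dump((w,t,s),open("w3.pkl","wb"))
a=cv2.resize(t["color"][190:290,150:270],(480,400),interpolation=cv2.INTER_CUBIC)
b=w.im["color"]; c=cv2.resize(s["color"][170:270,150:290],(560,400),interpolation=cv2.INTER_CUBIC)
o=np.zeros((600,800,3),np.uint8); o[:300,:360]=cv2.resize(a,(360,300)); o[:300,360:780]=cv2.resize(c,(420,300)); o[300:,:400]=cv2.resize(b,(400,300))
cv2.imwrite("pics/m3.png",o[...,::-1]); print(telemetry.get_obs()["opening"],telemetry.get_obs()["grip_force"])
```

```text
0.06023396762200932 0.0
```

View pics/m3.png

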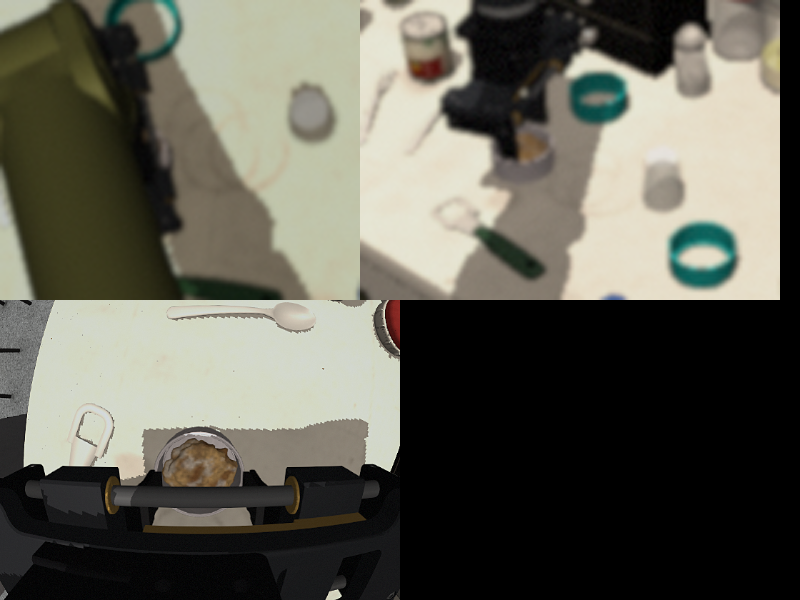

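Run:
```python
from h import *
import pickle
w,t,s=pickle.load(open("w3.pkl","rb"))
P=wcloud(w); print(w.T[:3,3], w.proj([[.468,.26,.03],[.48,.28,.03]]))
for v in (135,150,170,185,200,220,240,260):
    print(v,P[v,280].round(3))
PS=cloud(s)
# scene: rim of tin near px
m=(np.hypot(PS[...,0]-.47,PS[...,1]-.265)<.07)&(PS[...,2]>.02)&(PS[...,2]<.036); print(m.sum(),PS[m].mean(0),PS[m].min(0),PS[m].max(0))
v,u=np.nonzero(m); print(u.min(),u.max(),v.min(),v.max())
D=pickle.load(open("d0.pkl","rb"))
s0=D["scene"]; PS=cloud(s0); m=(np.hypot(PS[...,0]-.47,PS[...,1]-.265)<.07)&(PS[...,2]>.02)&(PS[...,2]<.04); print(m.sum(),PS[m].mean(0),PS[m].min(0),PS[m].max(0))
for n in ("w1",):
    w=pickle.load(open("w1.pkl","rb")); print("w1 mount",w.M[:3,3],"floor z",wcloud(w)[180:185,300:310,2].mean(), wcloud(w)[230,300])
```

```text
[0.46953231 0.25841545 0.00565254] [[280.06490046 250.73328506]
 [312.50032722 223.46216306]]
135 [ 0.45   0.319 -0.   ]
150 [0.452 0.31  0.   ]
170 [0.456 0.299 0.   ]
185 [0.457 0.295 0.03 ]
200 [0.46  0.285 0.022]
220 [0.463 0.275 0.024]
240 [0.467 0.264 0.025]
260 [0.47  0.254 0.029]
159 [0.46615456 0.25157024 0.02624117] [0.42987625 0.22351277 0.02005323] [0.50375864 0.29160031 0.03539174]
193 213 210 226
230 [0.46379863 0.25847399 0.02568974] [0.42918272 0.22457626 0.0201151 ] [0.50071591 0.2949917  0.03198736]
w1 mount [ 0.06681785  0.00039635 -0.19057644] floor z 0.00020020514949099734 [ 4.97410204e-01  1.46077165e-01 -4.12062274e-04]
```

Run:
```python
from h import *
import pickle
w,t,s=pickle.load(open("w3.pkl","rb"))
def tool(w,z=None):
    P=wcloud(w); return (P-w.T[:3,3])@w.T[:3,:3]
for w,nm in((w,"now"),(pickle.load(open("w1.pkl","rb")),"open")):
    Q=tool(w); print(nm)
    for v in range(235,300,10):
        r=[]
        for u in (165,175,185,195,205,215,225,335,345,355,365,375,385,395):
            q=Q[v,u]*1000; 
            if w.im["depth"][v,u]>0 and w.im["depth"][v,u]<.24: r.append((u,*q.round().astype(int)))
        print(v,r)
o=telemetry.get_obs(); print(o["ft_force"],o["ft_torque"],o["opening"],o["grip_force"])
```

```text
now
235 [(165, np.int64(37), np.int64(-35), np.int64(-102)), (175, np.int64(0), np.int64(-71), np.int64(5)), (185, np.int64(0), np.int64(-64), np.int64(6)), (195, np.int64(1), np.int64(-57), np.int64(5)), (205, np.int64(1), np.int64(-50), np.int64(5)), (215, np.int64(11), np.int64(-37), np.int64(-24)), (225, np.int64(5), np.int64(-34), np.int64(-6)), (335, np.int64(9), np.int64(30), np.int64(-17)), (345, np.int64(1), np.int64(41), np.int64(5)), (355, np.int64(0), np.int64(47), np.int64(6)), (365, np.int64(1), np.int64(54), np.int64(6)), (375, np.int64(0), np.int64(61), np.int64(6)), (385, np.int64(1), np.int64(68), np.int64(5)), (395, np.int64(0), np.int64(75), np.int64(7))]
245 [(165, np.int64(34), np.int64(-34), np.int64(-104)), (175, np.int64(-7), np.int64(-72), np.int64(6)), (185, np.int64(-6), np.int64(-64), np.int64(6)), (195, np.int64(-6), np.int64(-57), np.int64(6)), (205, np.int64(11), np.int64(-38), np.int64(-41)), (215, np.int64(10), np.int64(-34), np.int64(-37)), (225, np.int64(8), np.int64(-30), np.int64(-32)), (335, np.int64(3), np.int64(30), np.int64(-18)), (345, np.in
[... 6368 characters left out ...]
np.int64(28), np.int64(17), np.int64(-116)), (355, np.int64(28), np.int64(19), np.int64(-116)), (365, np.int64(28), np.int64(22), np.int64(-116)), (375, np.int64(28), np.int64(25), np.int64(-116)), (385, np.int64(27), np.int64(28), np.int64(-116)), (395, np.int64(27), np.int64(31), np.int64(-116))]
295 [(165, np.int64(3), np.int64(-48), np.int64(-79)), (175, np.int64(2), np.int64(-44), np.int64(-77)), (185, np.int64(-3), np.int64(-43), np.int64(-68)), (375, np.int64(-9), np.int64(45), np.int64(-57)), (385, np.int64(0), np.int64(44), np.int64(-74)), (395, np.int64(2), np.int64(47), np.int64(-78))]
[0.24373257 0.51194443 0.11589007] [-0.05152997  0.04322146 -0.03606462] 0.06023396762200932 0.0
```

Run:
```python
from h import *
import pickle
w,t,s=pickle.load(open("w3.pkl","rb"))
Q=(wcloud(w)-w.T[:3,3])@w.T[:3,:3]*1000; c=w.im["color"]
Z=(wcloud(w)[...,2]*1000)
for v in range(180,265,8):
    u=np.arange(200,360)[(Z[v,200:360]>2)&(Z[v,200:360]<45)]
    print(v,u.min() if len(u) else 0,u.max() if len(u) else 0,[tuple(Q[v,k,:2].round().astype(int).tolist())+(int(Z[v,k].round()),) for k in (u[[0,3,6,-7,-4,-1]] if len(u)>8 else u)])
cv2.imwrite("pics/w3c.png",cv2.resize(w.im["color"][150:290,170:390,::-1],None,fx=3.5,fy=3.5,interpolation=cv2.INTER_CUBIC))
```

```text
180 260 296 [(37, -13, 4), (37, -11, 7), (37, -9, 8), (38, 5, 8), (38, 6, 8), (37, 8, 3)]
188 246 312 [(33, -21, 8), (34, -19, 15), (35, -16, 23), (35, 13, 18), (34, 16, 12), (32, 18, 2)]
196 237 321 [(28, -27, 8), (32, -22, 29), (33, -20, 31), (32, 17, 30), (30, 20, 18), (27, 24, 4)]
204 231 326 [(28, -27, 29), (28, -25, 30), (29, -23, 31), (28, 20, 29), (29, 22, 32), (25, 25, 18)]
212 225 332 [(24, -30, 30), (24, -29, 31), (17, -31, 4), (24, 23, 30), (24, 25, 32), (24, 27, 31)]
220 220 336 [(20, -33, 30), (20, -32, 31), (18, -31, 24), (15, 28, 15), (20, 27, 31), (20, 29, 31)]
228 217 339 [(15, -35, 30), (15, -34, 30), (14, -33, 26), (12, 29, 21), (15, 29, 30), (15, 31, 30)]
236 215 341 [(11, -36, 31), (10, -35, 29), (9, -34, 26), (8, 30, 22), (10, 31, 29), (10, 32, 30)]
244 205 352 [(11, -39, 45), (11, -34, 44), (10, -33, 42), (10, 33, 41), (9, 35, 40), (11, 36, 43)]
252 223 342 [(7, -30, 44), (3, -30, 36), (-4, -31, 18), (0, 31, 27), (3, 31, 35), (6, 31, 44)]
260 223 342 [(2, -30, 44), (-1, -30, 37), (-9, -32, 17), (-4, 30, 30), (-1, 31, 37), (2, 31, 44)]
```

View pics/w3c.png

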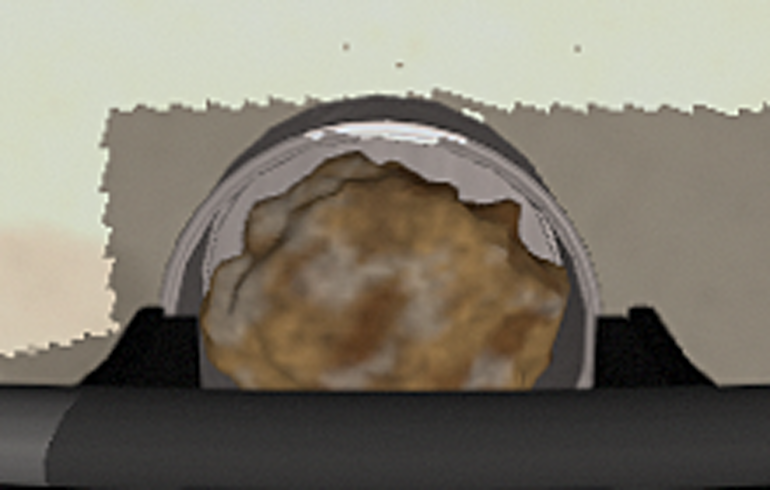

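The wrist crop shows the ring still centred on the tool, with about 34 mm on each side at the rim, but the finger faces sit at ±30 mm and read no force. I'll close further at low force to test for contact.

Request:
servo_tool(
  increments="0 0 0 0 0 0 0.045;0 0 0 0 0 0 0.045;0 0 0 0 0 0 0.045",
  newtons=10,
)

```text
time: 4.05
eef_pos: [0.4693, 0.2583, 0.0052]
tcp_rot: [0.594, 0.805, -0.0, -0.0]
ft_force: [-0.1, 0.6, 0.6]
opening: 0.0474
grip_force: 0.0
```

Run:
```python
from h import *
import pickle
w=W(); s=get_image("scene"); pickle.dump((w,s),open("w4.pkl","wb"))
o=telemetry.get_obs(); print(o["opening"],o["grip_force"],o["qpos"].round(3))
a=cv2.resize(w.im["color"][150:290,170:390],(800,509))[:300*1]; 
c=cv2.resize(s["color"][190:260,170:255],(400,330),interpolation=cv2.INTER_CUBIC)
O=np.zeros((600,800,3),np.uint8); O[:330,:520]=cv2.resize(w.im["color"][150:290,170:390],(520,330)); O[:270+0,520:800]=cv2.resize(c,(280,231)).repeat(1,0)[:270] if False else 0
O[330:600,:]=0; O[330:600,:327]=cv2.resize(c,(327,270)); cv2.imwrite("pics/m4.png",O[...,::-1])
w3=pickle.load(open("w3.pkl","rb"))[0]; print("wrist diff",np.abs(w3.im["color"].astype(int)-w.im["color"]).mean())
Q=(wcloud(w)-w.T[:3,3])@w.T[:3,:3]*1000; Z=wcloud(w)[...,2]*1000
for v in (188,212,236,252):
    u=np.arange(180,380)[(Z[v,180:380]>2)&(Z[v,180:380]<45)]
    print(v,[tuple(Q[v,k,:2].round().astype(int).tolist())+(int(Z[v,k].round()),) for k in (u[[0,3,6,-7,-4,-1]] if len(u)>8 else u)])
```

```text
0.04597019981455445 0.0 [-0.78   0.259  0.254  1.947 -0.079  0.946 -0.187]
wrist diff 6.613886054421768
188 [(33, -21, 6), (34, -19, 15), (35, -16, 21), (35, 13, 19), (34, 15, 14), (32, 18, 4)]
212 [(24, -30, 30), (24, -29, 29), (24, -27, 29), (24, 24, 29), (24, 25, 29), (24, 27, 29)]
236 [(10, -37, 29), (10, -35, 29), (9, -34, 26), (9, 30, 24), (11, 31, 30), (10, 33, 30)]
252 [(7, -23, 45), (3, -23, 34), (-1, -23, 25), (-3, 25, 18), (3, 24, 34), (7, 24, 44)]
```

View pics/m4.png

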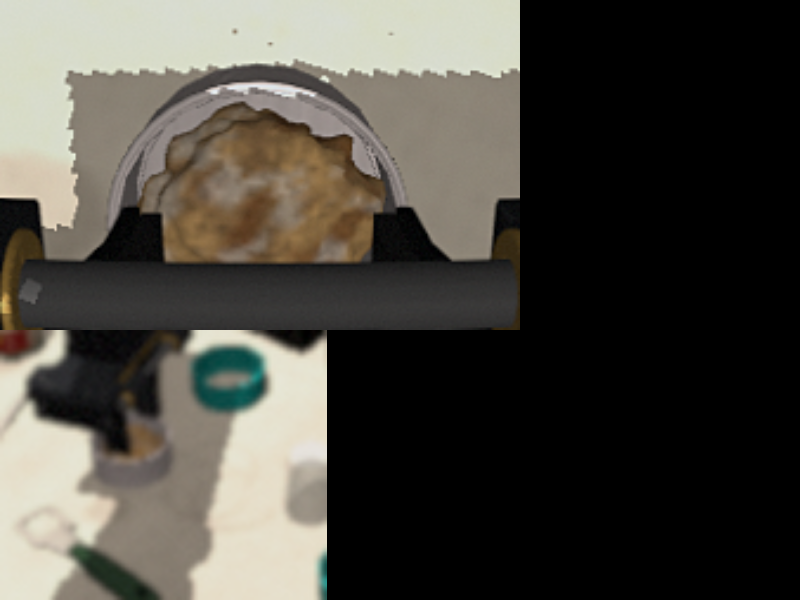

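Run:
```python
from h import *
import pickle
w=pickle.load(open("w1.pkl","rb"))
Q=(wcloud(w)-w.T[:3,3])@w.T[:3,:3]*1000
m=(w.im["depth"]>0)&(abs(Q[...,0])<16)&(abs(Q[...,1])<65)&(Q[...,2]>-70)&(Q[...,2]<60)
v,u=np.nonzero(m); q=Q[m]; print(len(q),np.percentile(q[:,2],[1,50,90,97,99,100]))
k=np.argsort(-q[:,2])[:12]; print(np.c_[u[k],v[k],q[k].round()].astype(int).tolist())
w,s=pickle.load(open("w4.pkl","rb")); P=cloud(s); c=s["color"]
# scene: finger dark pixels near tool
m=(c.max(-1)<50)&(np.hypot(P[...,0]-.469,P[...,1]-.258)<.06)&(P[...,2]>0); q=P[m]; print(len(q),np.percentile(q[:,2],[0,1,2,5,10]).round(4)); k=np.argsort(q[:,2])[:8]; v,u=np.nonzero(m); print(np.c_[u[k],v[k],(q[k]*1000).round()].astype(int).tolist())
o=telemetry.get_obs(); print(o["eef_pos"],o["qpos"])
```

```text
1489 [-69.68884061 -46.34155933 -31.78948808 -29.34685053 -28.56228997
 -26.99597955]
[[197, 239, 9, -46, -27], [365, 239, 9, 45, -27], [199, 239, 10, -45, -27], [369, 239, 10, 47, -28], [377, 237, 11, 52, -28], [363, 243, 7, 44, -28], [367, 239, 10, 46, -28], [363, 241, 9, 44, -28], [371, 239, 10, 48, -28], [191, 237, 11, -49, -28], [201, 239, 10, -44, -28], [364, 239, 10, 44, -28]]
1984 [0.0388 0.049  0.0604 0.1187 0.1404]
[[201, 221, 442, 245, 39], [210, 211, 497, 256, 40], [202, 221, 443, 241, 40], [206, 211, 489, 267, 41], [207, 211, 491, 264, 41], [198, 220, 438, 254, 41], [209, 211, 495, 258, 41], [208, 211, 492, 260, 42]]
[0.46930846 0.25829759 0.00522971] [-0.77959744  0.25860139  0.25421372  1.94664545 -0.07938761  0.94582649
 -0.18697927]
```

The fingertip geometry explains it. In the wrist depth the fingers end about 27 mm behind the reported TCP, so the tips were at z ≈ 32 mm, just above the rim, and passed over it. From now on I'll treat the tips as TCP z + 27 mm. I'll open, go lower with a force check, and grip again.

Request:
servo_tool(
  increments="0 0 -0.006 0 0 0 0.087;0 0 -0.006 0 0 0 0.087;0 0 -0.006 0 0 0 0.087;0 0 -0.006 0 0 0 0.087;0 0 -0.006 0 0 0 0.087;0.002 -0.002 -0.006 0 0 0 0.087;0.002 -0.002 -0.006 0 0 0 0.087;0.002 -0.002 -0.006 0 0 0 0.087;0.002 -0.002 -0.006 0 0 0 0.087;0.002 -0.002 0 0 0 0 0.087;0.002 -0.002 0.006 0 0 0 0.087;0.002 -0.002 0.009 0 0 0 0.087",
)

```text
time: 5.35
eef_pos: [0.4663, 0.2592, -0.0047]
tcp_rot: [0.594, 0.805, -0.001, -0.0]
ft_force: [-0.7, -0.6, 0.0]
opening: 0.087
grip_force: 0.0
```

The TCP reads 5 mm below the worktop with no force, so the tool offset is confirmed. Continuing down to grip.

Request:
servo_tool(
  increments="0 0 0.006 0 0 0 0.087;0 0 0.011 0 0 0 0.087;0 0 0.014 0 0 0 0.087;0 0 0.014 0 0 0 0.06;0 0 0.014 0 0 0 0.06;0 0 0.014 0 0 0 0.06;0 0 0.014 0 0 0 0.06;0 0 0.014 0 0 0 0.06;0 0 0.014 0 0 0 0.06",
  newtons=20,
)

```text
time: 6.25
eef_pos: [0.467, 0.2598, -0.0175]
tcp_rot: [0.593, 0.805, 0.0, 0.0]
ft_force: [-0.9, -0.3, 0.0]
opening: 0.0691
grip_force: 20.0
```

Gripped: opening 69 mm, 20 N. Before choosing how far to lower, I'll check where the gripper's body starts in the tool frame, since the tart top has to stay clear of it.

Run:
```python
from h import *
import pickle
w=pickle.load(open("w1.pkl","rb"))
Q=(wcloud(w)-w.T[:3,3])@w.T[:3,:3]*1000
for v in (300,315,325,330,335,345,360): print(v,[Q[v,u].round().astype(int).tolist() for u in (240,280,320)])
d=w.ray([[240,310]])@w.T[:3,:3]; o=(w.M[:3,3])*1000; 
for x in (30,10,0,-10,-37): print(x,(o+d[0]*(x-o[0])/d[0,0]).round())
go([.513,.0956,.0675],.305)
```

```text
300 [[-159, -58, 200], [-176, -3, 230], [-177, 56, 231]]
315 [[-203, -64, 230], [-202, -4, 229], [-203, 57, 230]]
325 [[-220, -65, 227], [24, 0, -128], [24, 9, -128]]
330 [[25, -9, -131], [26, 0, -133], [25, 8, -132]]
335 [[26, -9, -135], [25, 0, -134], [25, 8, -134]]
345 [[26, -8, -138], [26, 0, -138], [25, 8, -138]]
360 [[26, -8, -143], [26, 0, -143], [26, 7, -143]]
30 [  30.   -9. -131.]
10 [ 10. -14. -99.]
0 [  0. -16. -83.]
-10 [-10. -18. -67.]
-37 [-37. -25. -23.]
t 6.25 shift [-0.1704 -0.0045 -0.085 ] rot [ 0.0005 -0.0002 -0.005 ] rows 4
```

Request:
servo_tool(
  increments="0 0 -0.02 0 0 0 0.06;0 0 -0.05 0 0 0 0.06;0 0 -0.08 0 0 0 0.06;-0.015 0 -0.085 0 0 0 0.06;-0.045 -0.001 -0.085 0 0 0 0.06;-0.08 -0.002 -0.085 0 0 0 0.06;-0.115 -0.003 -0.085 0 0 0 0.06;-0.145 -0.004 -0.085 0 0 0 0.06;-0.163 -0.0045 -0.085 0 0 0 0.06;-0.17 -0.0045 -0.085 0 0 0 0.06;-0.17 -0.0045 -0.085 0 0 0 0.06;-0.17 -0.0045 -0.085 0 0 0 0.06",
)

```text
time: 7.45
eef_pos: [0.5121, 0.0968, 0.0667]
tcp_rot: [0.593, 0.805, -0.0, -0.001]
ft_force: [1.4, -0.4, -2.0]
opening: 0.0688
grip_force: 20.0
```

Run:
```python
from h import *
s=get_image("scene"); w=W()
O=np.zeros((420,800,3),np.uint8); O[:,:400]=cv2.resize(s["color"][180:280,190:290],(400,420),interpolation=cv2.INTER_CUBIC); O[:300,400:]=cv2.resize(w.im["color"][150:330,160:400],(400,300)); cv2.imwrite("pics/m5.png",O[...,::-1])
go([.513,.0956,.0675],.305)
```

```text
t 7.55 shift [-0.0019  0.0002 -0.0005] rot [-0.0004 -0.0005 -0.0027] rows 1
```

View pics/m5.png

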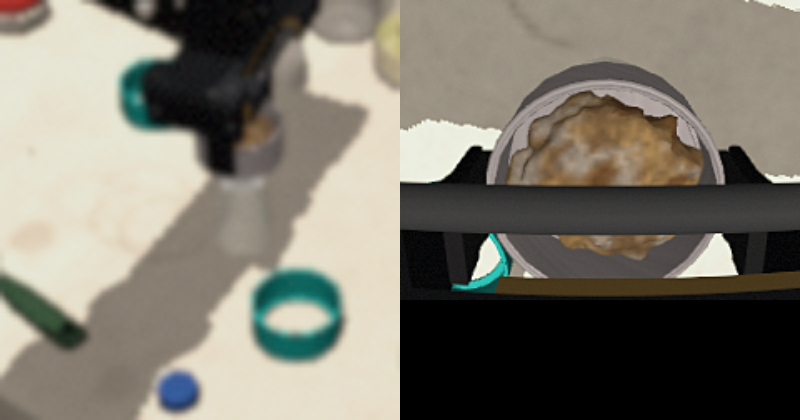

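The picture shows the tin held level directly over the glass. Lowering now.

Request:
servo_tool(
  increments="-0.002 0 0.008 0 0 0 0.06;-0.002 0 0.016 0 0 0 0.06;-0.002 0 0.022 0 0 0 0.06;-0.002 0 0.027 0 0 0 0.06;-0.002 0 0.032 0 0 0 0.06;-0.002 0 0.037 0 0 0 0.06;-0.002 0 0.042 0 0 0 0.06;-0.002 0 0.047 0 0 0 0.06;-0.002 0 0.052 0 0 0 0.06;-0.002 0 0.057 0 0 0 0.06;-0.002 0 0.061 0 0 0 0.06;-0.002 0 0.061 0 0 0 0.06;-0.002 0 0.061 0 0 0 0.06",
)

```text
time: 8.85
eef_pos: [0.5135, 0.0939, 0.0063]
tcp_rot: [0.594, 0.805, 0.0, 0.0]
ft_force: [0.6, -0.1, -1.0]
opening: 0.0693
grip_force: 20.0
```

Run:
```python
from h import *
import pickle
s=get_image("scene"); w=W(); pickle.dump(w,open("w6.pkl","wb"))
O=np.zeros((420,800,3),np.uint8); O[:,:400]=cv2.resize(s["color"][180:280,190:290],(400,420),interpolation=cv2.INTER_CUBIC); O[:300,400:]=cv2.resize(w.im["color"][150:330,160:400],(400,300)); cv2.imwrite("pics/m6.png",O[...,::-1])
P=wcloud(w); m=(np.hypot(P[...,0]-.513,P[...,1]-.096)<.036)&(P[...,2]>.055)&(P[...,2]<.1); print("tart top z",np.percentile(P[m][:,2],[5,50,95]).round(4),m.sum())
```

```text
tart top z [0.0646 0.0806 0.086 ] 9322
```

View pics/m6.png

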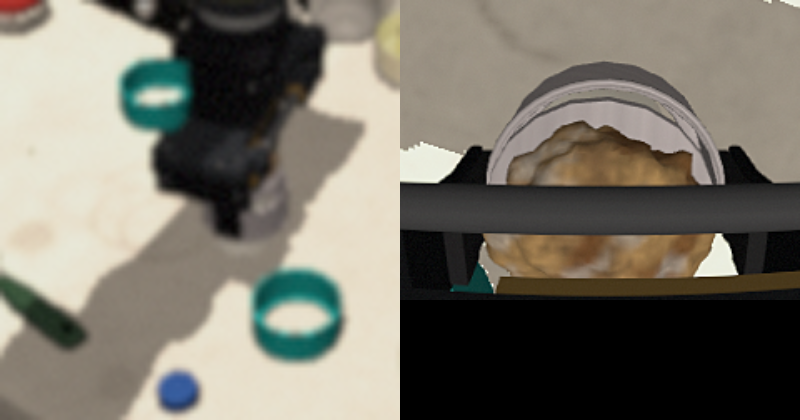

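The picture shows the tart raised above the ring on the glass: its top is at about 86 mm, against 88 mm expected, and the glass is upright. I'll centre the ring by 2 mm, release it, and back off upward.

Request:
servo_tool(
  increments="0.002 0 0 0 0 0 0.06;0.002 0 0 0 0 0 0.06;0.002 0 0 0 0 0 0.087;0.002 0 0 0 0 0 0.087;0.002 0 0 0 0 0 0.087;0.002 0 0 0 0 0 0.087;0.002 0 0 0 0 0 0.087;0.002 0 -0.005 0 0 0 0.087;0.002 0 -0.02 0 0 0 0.087;0.002 0 -0.045 0 0 0 0.087;-0.03 0 -0.085 0 0 0 0.087;-0.06 0 -0.125 0 0 0 0.087;-0.06 0 -0.125 0 0 0 0.087;-0.06 0 -0.125 0 0 0 0.087",
)

```text
time: 10.35
eef_pos: [0.5321, 0.0361, 0.1327]
tcp_rot: [0.594, 0.804, 0.001, 0.001]
ft_force: [-0.5, 1.1, -1.1]
opening: 0.0873
grip_force: 0.0
```

Run:
```python
from h import *
import pickle
w=W(); save(w.im,"pics/w7.png"); pickle.dump(w,open("w7.pkl","wb")); t=get_image("top"); pickle.dump(t,open("t7.pkl","wb"))
o=telemetry.get_obs(); print(o["eef_pos"].round(4),o["opening"])
P=wcloud(w); R0=np.hypot(P[...,0]-.513,P[...,1]-.096)
for a,b in((.02,.035),(.035,.055),(.055,.068),(.068,.095)):
    m=(R0<.045)&(P[...,2]>a)&(P[...,2]<b); print(a,b,m.sum(),P[m].mean(0).round(4) if m.any() else 0)
circ(w,(.513,.096),.024,.034,.045,.03)
c=circ(w,(.513,.096),.058,.1,.04,.066)
m=(R0<.04)&(P[...,2]>.07)&(P[...,2]<.1); q=P[m][:,:2].astype(np.float32); print("biscuit",cv2.minAreaRect(q),cv2.fitEllipse(cv2.convexHull(q)))
# tilt of biscuit top
A=np.c_[P[m][:,:2]-P[m][:,:2].mean(0),np.ones(m.sum())]; k=P[m][:,2]>.079; print("slope",np.linalg.lstsq(A[k],P[m][k,2],rcond=None)[0].round(3))
```

```text
[0.53   0.0376 0.1303] 0.086879605489585
0.02 0.035 169 [0.5213 0.1232 0.0303]
0.035 0.055 0 0
0.055 0.068 671 [0.5075 0.0982 0.0657]
0.068 0.095 4111 [0.5128 0.0964 0.0827]
n 125 zmed 0.0306 fit [0.5142 0.0974] r 0.0348 rms 0.0003 enc [0.5234 0.1142] 0.0296
n 4780 zmed 0.0828 fit [0.5132 0.096 ] r 0.031 rms 0.0005 enc [0.5134 0.0955] 0.0323
biscuit ((0.5129468441009521, 0.09663166105747223), (0.05141758546233177, 0.059574708342552185), 84.33462524414062) ((0.5132660269737244, 0.09626990556716919), (0.05270414799451828, 0.06276275962591171), 94.34777069091797)
slope [-0.027  0.017  0.084]
```

The ring is down around the glass: rim z = 30.6 mm, centre (0.514, 0.097). The base is level at (0.513, 0.096), r = 31 mm. The biscuit's long axis is roughly along world x. Next is a wrist look at the tray.

Run:
```python
from h import *
go([.525,-.235,.22],-.244)
```

```text
t 10.45 shift [-0.2588 -0.0858 -0.0898] rot [-1.900e-03 -4.000e-04  5.451e-01] rows 6
```

Request:
servo_tool(
  increments="-0.259 -0.086 -0.09 0 0 0.545 0.087;-0.259 -0.086 -0.09 0 0 0.545 0.087;-0.259 -0.086 -0.09 0 0 0.545 0.087;-0.259 -0.086 -0.09 0 0 0.545 0.087;-0.259 -0.086 -0.09 0 0 0.545 0.087;-0.259 -0.086 -0.09 0 0 0.545 0.087;-0.259 -0.086 -0.09 0 0 0.545 0.087;-0.259 -0.086 -0.09 0 0 0.545 0.087",
)

```text
time: 11.25
eef_pos: [0.525, -0.2355, 0.2198]
tcp_rot: [0.788, 0.615, -0.001, -0.001]
ft_force: [-0.0, 0.5, -0.1]
opening: 0.0871
grip_force: 0.0
```

Run:
```python
from h import *
import pickle
w=W(); save(w.im,"pics/w8.png"); pickle.dump(w,open("w8.pkl","wb"))
print(w.T[:3,3].round(4))
P=wcloud(w); c=w.im["color"]; h=cv2.cvtColor(c,cv2.COLOR_RGB2HSV)
D=w.im["depth"]>0
o0=np.array([.525,-.165]); yh=np.array([.2415,.970]); xh=np.array([.970,-.2415])
L=np.stack([(P[...,:2]-o0)@xh,(P[...,:2]-o0)@yh],-1)
def rng(n,m):
    print(n,m.sum(),"z",np.percentile(P[m][:,2],[5,50,95]).round(4),"x",np.percentile(L[m][:,0],[1,50,99]).round(4),"y",np.percentile(L[m][:,1],[1,50,99]).round(4)) if m.any() else print(n,0)
near=D&(abs(L[...,0])<.2)&(abs(L[...,1])<.2)
rng("floor",near&(abs(P[...,2]-.012)<.003)&(abs(L[...,0])<.055)&(abs(L[...,1])<.03))
rng("bar wood",near&(P[...,2]>.04)&(P[...,2]<.08)&(h[...,0]>8)&(h[...,0]<28)&(h[...,1]>90)&(L[...,0]>.05))
rng("bar all",near&(P[...,2]>.045)&(P[...,2]<.08)&(L[...,0]>.075)&(L[...,0]<.13))
rng("posts",near&(P[...,2]>.085)&(P[...,2]<.115)&(L[...,1]>.04)&(abs(L[...,0])<.04))
m=near&(P[...,2]>.016)&(P[...,2]<.024)&(abs(L[...,0])<.05)
for s in(1,-1): rng(f"rail{s}",m&(abs(L[...,1]-s*.0355)<.015))
for s in(1,-1): rng(f"lip{s}",near&(P[...,2]>.0155)&(P[...,2]<.024)&(abs(L[...,0]-s*.059)<.015)&(abs(L[...,1])<.03))
```

```text
[ 0.525  -0.2355  0.2198]
floor 3684 z [0.0108 0.0121 0.0134] x [-0.0538 -0.0007  0.0514] y [-0.0295 -0.0038  0.0294]
bar wood 1088 z [0.0654 0.0698 0.0716] x [0.0835 0.0892 0.0969] y [-0.1049 -0.0548 -0.0076]
bar all 2035 z [0.0649 0.0688 0.0712] x [0.0787 0.0895 0.0972] y [-0.1445 -0.0408  0.0557]
posts 330 z [0.0863 0.0905 0.1002] x [-0.0195  0.003   0.0163] y [0.0539 0.0611 0.0691]
rail1 404 z [0.0183 0.0199 0.0217] x [-0.0491 -0.0085  0.0492] y [0.0206 0.0238 0.0504]
rail-1 0
lip1 280 z [0.0163 0.0179 0.0198] x [0.0447 0.0544 0.0583] y [-0.029   0.0055  0.0292]
lip-1 337 z [0.0163 0.0183 0.0208] x [-0.0718 -0.0673 -0.0446] y [-0.0291  0.0149  0.0297]
```

Run:
```python
from h import *
import pickle
w=pickle.load(open("w8.pkl","rb"))
P=wcloud(w); h=cv2.cvtColor(w.im["color"],cv2.COLOR_RGB2HSV); D=w.im["depth"]>0
o0=np.array([.525,-.165])
def frame(yaw,o): 
    x=np.array([np.cos(yaw),np.sin(yaw)]); y=np.array([-x[1],x[0]]); return np.stack([(P[...,:2]-o)@x,(P[...,:2]-o)@y],-1)
def fit(n,m,axis):
    a,b=L[m][:,axis],L[m][:,1-axis]
    for _ in range(3):
        k=np.polyfit(a,b,1); r=b-np.polyval(k,a); g=abs(r)<max(2*np.median(abs(r)),.002); a,b=a[g],b[g]
    print(n,len(a),"slope",k[0].round(4),"at0",k[1].round(4),"extent",np.percentile(b-k[0]*a,[2,98]).round(4),"span",np.percentile(a,[0.5,99.5]).round(4)); return k
L=frame(-.244,o0); Z=P[...,2]
near=D&(abs(L[...,0])<.2)&(abs(L[...,1])<.2)
bw=near&(Z>.06)&(Z<.08)&(h[...,0]>8)&(h[...,0]<28)&(h[...,1]>90)&(L[...,0]>.05)
fit("wood grip",bw,1); fit("bar",near&(Z>.06)&(Z<.08)&(L[...,0]>.075)&(L[...,0]<.11),1)
fit("rail+",near&(Z>.0165)&(Z<.024)&(abs(L[...,0])<.05)&(abs(L[...,1]-.0238)<.007),0)
fit("rail-",near&(Z>.0165)&(Z<.024)&(abs(L[...,0])<.05)&(abs(L[...,1]+.047)<.01),0)
fit("lip+",near&(Z>.016)&(Z<.024)&(abs(L[...,0]-.055)<.006)&(L[...,1]<.015)&(L[...,1]>-.04),1)
fit("lip-",near&(Z>.016)&(Z<.024)&(abs(L[...,0]+.066)<.008)&(L[...,1]<.015)&(L[...,1]>-.04),1)
m=near&(Z>.022)&(Z<.045)&(np.hypot(L[...,0]+.005,L[...,1]+.09)<.04); print("tart2",m.sum(),L[m].mean(0).round(4) if m.any() else 0)
```

```text
wood grip 957 slope 0.0099 at0 0.0896 extent [0.0845 0.0951] span [-0.1059 -0.0077]
bar 1635 slope 0.016 at0 0.09 extent [0.0854 0.0948] span [-0.1463  0.0558]
rail+ 506 slope -0.0128 at0 0.0223 extent [0.0192 0.0257] span [-0.0494  0.0495]
rail- 347 slope -0.0029 at0 -0.0546 extent [-0.0569 -0.0522] span [-0.0498  0.0488]
lip+ 196 slope 0.0089 at0 0.055 extent [0.0524 0.0574] span [-0.0399  0.0146]
lip- 155 slope 0.0217 at0 -0.0682 extent [-0.0702 -0.0663] span [-0.0391  0.0141]
tart2 1670 [-0.005  -0.0949]
```

The tray checks out: rails 77 mm apart centre to centre, lips 123 mm, tart 2 at −79 mm, grip 98 mm long. The free seat is at (0.5147, −0.179), yaw −0.256. The hinge is at (0.5047, −0.217), the grip at about (0.600, −0.242), and the handle angle is about 1.4. Next I'll fetch the tart.

Run:
```python
from h import *
go([.5132,.0962,.1],0.0)
```

```text
t 11.3 shift [ 0.3175 -0.0909  0.1201] rot [-0.0029 -0.0013 -0.2431] rows 8
```

Request:
servo_tool(
  increments="0.318 -0.091 0.1 0 0 -0.243 0.087;0.318 -0.091 0.1 0 0 -0.243 0.087;0.318 -0.091 0.1 0 0 -0.243 0.087;0.318 -0.091 0.1 0 0 -0.243 0.087;0.318 -0.091 0.1 0 0 -0.243 0.087;0.318 -0.091 0.1 0 0 -0.243 0.087;0.318 -0.091 0.1 0 0 -0.243 0.087;0.318 -0.091 0.1 0 0 -0.243 0.087;0.318 -0.091 0.12 0 0 -0.243 0.087;0.318 -0.091 0.12 0 0 -0.243 0.087",
)

```text
time: 12.3
eef_pos: [0.5109, 0.0959, 0.0983]
tcp_rot: [0.706, 0.708, -0.003, -0.002]
ft_force: [0.1, -0.0, 0.3]
opening: 0.0871
grip_force: 0.0
```

Run:
```python
from h import *
go([.5132,.0962,.035],0.0)
```

```text
t 12.3 shift [0.0004 0.0026 0.0633] rot [-0.0061  0.0016  0.0022] rows 2
```

Request:
servo_tool(
  increments="0.0003 0.0025 0.02 -0.006 0.0016 0 0.087;0.0003 0.0025 0.04 -0.006 0.0016 0 0.087;0.0003 0.0025 0.055 -0.006 0.0016 0 0.087;0.0003 0.0025 0.063 -0.006 0.0016 0 0.087;0.0003 0.0025 0.063 -0.006 0.0016 0 0.087;0.0003 0.0025 0.063 -0.006 0.0016 0 0.087",
)

```text
time: 12.9
eef_pos: [0.5171, 0.095, 0.0389]
tcp_rot: [0.708, 0.707, 0.003, 0.002]
ft_force: [0.2, 0.2, 0.3]
opening: 0.0867
grip_force: 0.0
```

Run:
```python
from h import *
go([.5132,.0962,.035],0.0); w=W()
Q=(wcloud(w)-w.T[:3,3])@w.T[:3,:3]*1000; P=wcloud(w)
m=(w.im["depth"]>0)&(w.im["color"].max(-1)<60)&(abs(Q[...,0])<14)&(abs(Q[...,1])>38)&(abs(Q[...,1])<65)&(Q[...,2]>-60)&(Q[...,2]<0)
q=Q[m]; print(m.sum(),np.percentile(q[:,2],[90,98,99.5,100]))
circ(w,(.513,.096),.05,.1,.038,.07)
o=telemetry.get_obs();print(o["ft_force"])
```

```text
t 12.9 shift [ 0.0012 -0.0039  0.0038] rot [ 0.0066 -0.0019 -0.0017] rows 1
1201 [-32.27631138 -29.6564517  -29.01526414 -27.6366173 ]
n 6884 zmed 0.0814 fit [0.5133 0.0962] r 0.0316 rms 0.001 enc [0.5149 0.0959] 0.0332
[-0.56412837  0.10157919  0.56232395]
```

Request:
servo_tool(
  increments="0 0 0 0 0 0 0.087;0 0 0 0 0 0 0.087",
)

```text
time: 13.15
eef_pos: [0.5174, 0.0949, 0.039]
tcp_rot: [0.708, 0.706, 0.003, 0.002]
ft_force: [-0.1, 0.9, -0.4]
opening: 0.0871
grip_force: 0.0
```

Run:
```python
from h import *
go([.5132,.0962,.035],0.0)
```

```text
t 13.15 shift [ 0.0013 -0.0042  0.004 ] rot [ 0.0073 -0.0022 -0.002 ] rows 1
```

Request:
servo_tool(
  increments="0.0012 -0.004 0.004 0.007 -0.002 -0.002 0.087;0.0012 -0.004 0.004 0.007 -0.002 -0.002 0.087;0.0012 -0.004 0.004 0.007 -0.002 -0.002 0.087;0.0012 -0.004 0.004 0.007 -0.002 -0.002 0.087",
)

```text
time: 13.55
eef_pos: [0.5128, 0.0959, 0.0342]
tcp_rot: [0.707, 0.707, -0.0, -0.0]
ft_force: [0.5, -0.8, -0.3]
opening: 0.0871
grip_force: 0.0
```

Run:
```python
from h import *
go([.5132,.0962,.035],0.0)
```

```text
t 13.55 shift [ 0.0003  0.0003 -0.0008] rot [-0.001   0.0004  0.    ] rows 1
```

Aligned and level. Closing gently.

Request:
servo_tool(
  increments="0 0 -0.001 0 0 0 0.07;0 0 -0.001 0 0 0 0.066;0 0 -0.001 0 0 0 0.055;0 0 -0.001 0 0 0 0.055;0 0 -0.001 0 0 0 0.055;0 0 -0.001 0 0 0 0.055;0 0 -0.001 0 0 0 0.055;0 0 -0.001 0 0 0 0.055",
  newtons=20,
)

```text
time: 14.35
eef_pos: [0.5127, 0.0959, 0.0352]
tcp_rot: [0.707, 0.707, -0.001, -0.0]
ft_force: [-0.9, -0.7, 0.9]
opening: 0.0609
grip_force: 20.0
```

Request:
servo_tool(
  increments="0 0 -0.005 0 0 0 0.055;0 0 -0.015 0 0 0 0.055;0 0 -0.03 0 0 0 0.055;0 0 -0.05 0 0 0 0.055;0 0 -0.07 0 0 0 0.055;0 0 -0.085 0 0 0 0.055;0 0 -0.09 0 0 0 0.055;0 0 -0.09 0 0 0 0.055",
)

```text
time: 15.15
eef_pos: [0.5136, 0.0961, 0.1263]
tcp_rot: [0.707, 0.707, 0.001, 0.0]
ft_force: [-0.3, 0.7, -0.1]
opening: 0.0605
grip_force: 20.0
```

```bash
cat > lv.py <<'E'
from h import *
w=W(); P=wcloud(w); Q=(P-w.T[:3,3])@w.T[:3,:3]*1000; c=w.im["color"].astype(int)
m=(w.im["depth"]>0)&(abs(Q[...,0])<34)&(abs(Q[...,1])<27)&(Q[...,2]>-70)&(Q[...,2]<-38)
q=Q[m]; A=np.c_[q[:,:2],np.ones(len(q))]; k=np.linalg.lstsq(A,q[:,2],rcond=None)[0]; print("tart",m.sum(),q.mean(0).round(1),"slopes",k.round(3))
E
python3 - <<'E'
from h import *
import runpy; runpy.run_path("lv.py")
go([.5147,-.179,.105],-.256); o=telemetry.get_obs(); print(o["ft_force"],o["opening"])
w=W(); circ(w,(.513,.096),.055,.066,.03,.061)
E
```

```text
tart 5285 [  8.1   1.5 -46.8] slopes [ 3.9000e-02  1.0000e-02 -4.7121e+01]
t 15.2 shift [-0.2749  0.0017  0.0204] rot [-5.00e-04  2.00e-04  2.56e-01] rows 6
[ 0.22315507 -0.06760237 -1.52861954] 0.06092854712233129
n 336 zmed 0.0604 fit [0.5136 0.0991] r 0.0169 rms 0.0003 enc [0.5132 0.1062] 0.0158
```

The tart is held level. Carrying it over the free seat.

Request:
servo_tool(
  increments="-0.01 0 0 0 0 0.02 0.055;-0.035 0 0 0 0 0.05 0.055;-0.07 0 0 0 0 0.08 0.055;-0.11 0.001 0 0 0 0.12 0.055;-0.15 0.001 0 0 0 0.16 0.055;-0.19 0.001 0 0 0 0.2 0.055;-0.225 0.0015 0 0 0 0.23 0.055;-0.25 0.0015 0 0 0 0.256 0.055;-0.267 0.0015 0.005 0 0 0.256 0.055;-0.275 0.0015 0.01 0 0 0.256 0.055;-0.275 0.0015 0.02 0 0 0.256 0.055;-0.275 0.0015 0.03 0 0 0.256 0.055;-0.275 0.0015 0.03 0 0 0.256 0.055;-0.275 0.0015 0.03 0 0 0.256 0.055",
)

```text
time: 16.65
eef_pos: [0.5142, -0.1779, 0.0948]
tcp_rot: [0.791, 0.612, -0.001, -0.001]
ft_force: [0.6, -0.9, -1.3]
opening: 0.061
grip_force: 20.0
```

Run:
```python
from h import *
import runpy; runpy.run_path("lv.py")
go([.5147,-.179,.03],-.256)
```

```text
tart 5280 [  8.3   1.4 -46.8] slopes [ 3.8000e-02  1.1000e-02 -4.7109e+01]
t 16.7 shift [-0.0007  0.0004  0.0653] rot [-0.001   0.0005  0.0016] rows 2
```

Request:
servo_tool(
  increments="-0.0005 0.0004 0.02 -0.001 0.0005 0.0016 0.055;-0.0005 0.0004 0.045 -0.001 0.0005 0.0016 0.055;-0.0005 0.0004 0.07 -0.001 0.0005 0.0016 0.055;-0.0005 0.0004 0.085 -0.001 0.0005 0.0016 0.055;-0.0005 0.0004 0.095 -0.001 0.0005 0.0016 0.055;-0.0005 0.0004 0.101 -0.001 0.0005 0.0016 0.055;-0.0005 0.0004 0.101 -0.001 0.0005 0.0016 0.055;-0.0005 0.0004 0.101 -0.001 0.0005 0.0016 0.055",
)

```text
time: 17.5
eef_pos: [0.5153, -0.1799, -0.0049]
tcp_rot: [0.792, 0.61, 0.0, 0.001]
ft_force: [-0.4, 0.6, -0.2]
opening: 0.0605
grip_force: 20.0
```

Run:
```python
from h import *
go([.5147,-.179,-.0138],-.256)
```

```text
t 17.5 shift [ 0.0007 -0.0008  0.0089] rot [ 0.0015 -0.     -0.0016] rows 1
```

Request:
servo_tool(
  increments="0.0005 -0.0008 0.004 0.0015 0 -0.0016 0.055;0.0005 -0.0008 0.0065 0.0015 0 -0.0016 0.055;0.0005 -0.0008 0.008 0.0015 0 -0.0016 0.055;0.0005 -0.0008 0.0088 0.0015 0 -0.0016 0.055;0.0005 -0.0008 0.0088 0.0015 0 -0.0016 0.055",
)

```text
time: 18.0
eef_pos: [0.514, -0.1789, -0.0134]
tcp_rot: [0.792, 0.611, -0.0, -0.001]
ft_force: [-3.5, 2.2, 7.6]
opening: 0.0607
grip_force: 20.0
```

Touched down at 7.6 N. Releasing with a small opening and rising.

Request:
servo_tool(
  increments="0 0 -0.0005 0 0 0 0.06;0 0 -0.0005 0 0 0 0.074;0 0 -0.0005 0 0 0 0.074;0 0 -0.0005 0 0 0 0.074;0 0 -0.0005 0 0 0 0.074;0 0 -0.005 0 0 0 0.074;0 0 -0.02 0 0 0 0.074;0 0 -0.05 0 0 0 0.074;0 0 -0.09 0 0 0 0.06;-0.04 0.02 -0.13 0 0 0 0.05;-0.07 0.04 -0.17 0 0 0 0.05;-0.07 0.04 -0.17 0 0 0 0.05;-0.07 0.04 -0.17 0 0 0 0.05",
)

```text
time: 19.3
eef_pos: [0.5361, -0.2596, 0.1584]
tcp_rot: [0.793, 0.61, 0.001, 0.002]
ft_force: [0.1, 0.1, 0.0]
opening: 0.051
grip_force: 0.0
```

Run:
```python
from h import *
import pickle
w=W(); save(w.im,"pics/w9.png"); pickle.dump(w,open("w9.pkl","wb")); print(w.T[:3,3].round(4))
P=wcloud(w); h=cv2.cvtColor(w.im["color"],cv2.COLOR_RGB2HSV); D=w.im["depth"]>0
x=np.array([.9674,-.2532]); y=np.array([.2532,.9674]); L=np.stack([(P[...,:2]-[.5147,-.179])@x,(P[...,:2]-[.5147,-.179])@y],-1)
m=D&(np.hypot(L[...,0],L[...,1])<.033)&(P[...,2]>.0145); print("tart",m.sum(),L[m].mean(0).round(4),np.percentile(P[m][:,2],[2,50,99]).round(4),L[m].min(0).round(4),L[m].max(0).round(4))
m=D&(P[...,2]>.055)&(P[...,2]<.09)&(h[...,0]>8)&(h[...,0]<28)&(h[...,1]>90)&(L[...,0]>.05)&(L[...,0]<.13)&(abs(L[...,1])<.12)
print("wood",m.sum(),np.percentile(P[m][:,2],[5,50,95,99]).round(4),np.percentile(L[m],[1,50,99],axis=0).round(4).tolist())
go([.600,-.242,.10],-.256)
```

```text
[ 0.5361 -0.2596  0.1584]
tart 2868 [0.0019 0.0002] [0.0163 0.0339 0.0382] [-0.0313 -0.03  ] [0.0307 0.0311]
wood 1552 [0.0655 0.0699 0.0716 0.072 ] [[0.0908, -0.0877], [0.096, -0.0379], [0.1025, 0.0083]]
t 19.35 shift [0.031  0.059  0.0561] rot [-0.0005 -0.0004 -0.0012] rows 2
```

The tart is flat in the seat: top 38 mm, centred to 1–2 mm. Now the handle: I'll go over the wooden grip, then down.

Request:
servo_tool(
  increments="0.031 0.059 0.04 0 0 0 0.05;0.031 0.059 0.04 0 0 0 0.05;0.031 0.059 0.06 0 0 0 0.05;0.031 0.059 0.09 0 0 0 0.05;0.031 0.059 0.12 0 0 0 0.05;0.031 0.059 0.138 0 0 0 0.05;0.031 0.059 0.138 0 0 0 0.05;0.031 0.059 0.138 0 0 0 0.05",
)

```text
time: 20.15
eef_pos: [0.599, -0.2401, 0.0165]
tcp_rot: [0.791, 0.612, -0.001, -0.002]
ft_force: [-0.3, -0.4, 1.0]
opening: 0.0499
grip_force: 0.0
```

Run:
```python
from h import *
go([.5998,-.2421,.0175],-.256)
```

```text
t 20.15 shift [-0.0018  0.0013 -0.001 ] rot [-0.0039 -0.0006  0.0012] rows 1
```

Request:
servo_tool(
  increments="0 0.001 -0.001 0 0 0 0.03;0 0.001 -0.001 0 0 0 0.005;0 0.001 -0.001 0 0 0 0.005;0 0.001 -0.001 0 0 0 0.005;0 0.001 -0.001 0 0 0 0.005;0 0.001 -0.001 0 0 0 0.005;0 0.001 -0.001 0 0 0 0.005;0 0.001 -0.001 0 0 0 0.005",
  newtons=30,
)

```text
time: 20.95
eef_pos: [0.5992, -0.2416, 0.0177]
tcp_rot: [0.792, 0.611, -0.001, -0.002]
ft_force: [-5.9, 1.7, 0.6]
opening: 0.0131
grip_force: 30.0
```

Run:
```python
from h import *
o=telemetry.get_obs(); d=o["eef_pos"][:2]-[.5047,-.2172]; x=np.array([.9674,-.2532]); y=np.array([.2532,.9674])
print(d@x,d@y,o["eef_pos"],o["opening"],o["ft_force"])
```

```text
0.09755461138782517 0.00029344184695690237 [ 0.59915118 -0.24161761  0.01765403] 0.013050484437990107 [-5.93206556  1.68284586  0.63798844]
```

Request:
servo_tool(
  increments="0 -0.0015 -0.007 0 0 0 0.005;0 -0.0036 -0.0145 0 0 0 0.005;0 -0.0063 -0.0215 0 0 0 0.005;0 -0.0094 -0.0284 0 0 0 0.005;0 -0.0131 -0.035 0 0 0 0.005;0 -0.0172 -0.0412 0 0 0 0.005;0 -0.0218 -0.0472 0 0 0 0.005;0 -0.0268 -0.0527 0 0 0 0.005;0 -0.0322 -0.0579 0 0 0 0.005;0 -0.038 -0.0626 0 0 0 0.005;0 -0.038 -0.0626 0 0 0 0.005",
)

```text
time: 22.05
eef_pos: [0.5631, -0.232, 0.0817]
tcp_rot: [0.792, 0.611, -0.0, -0.001]
ft_force: [-5.2, 2.2, -7.1]
opening: 0.0129
grip_force: 30.0
```

Run:
```python
from h import *
o=telemetry.get_obs(); d=o["eef_pos"][:2]-[.5047,-.2172]; x=np.array([.9674,-.2532]); y=np.array([.2532,.9674])
print(d@x,d@y,o["eef_pos"],o["opening"],o["ft_force"], o["ft_force"][:2]@x)
```

```text
0.06023171869932276 0.0004198257137307416 [ 0.56307604 -0.23204493  0.08165501] 0.012948961447339145 [-5.20418315  2.1779605  -7.11482121] -5.585986374847222
```

Request:
servo_tool(
  increments="0 -0.005 -0.002 0 0 0 0.005;0 -0.009 -0.0046 0 0 0 0.005;0 -0.0135 -0.007 0 0 0 0.005;0 -0.018 -0.0094 0 0 0 0.005;0 -0.0225 -0.0115 0 0 0 0.005;0 -0.027 -0.0133 0 0 0 0.005;0 -0.032 -0.015 0 0 0 0.005;0 -0.0365 -0.0163 0 0 0 0.005;0 -0.0415 -0.0175 0 0 0 0.005;0 -0.0465 -0.0183 0 0 0 0.005;0 -0.0515 -0.0189 0 0 0 0.005;0 -0.0565 -0.0193 0 0 0 0.005;0 -0.061 -0.0194 0 0 0 0.005;0 -0.0635 -0.0194 0 0 0 0.005;0 -0.0635 -0.0194 0 0 0 0.005",
)

```text
time: 23.55
eef_pos: [0.5036, -0.2164, 0.1025]
tcp_rot: [0.792, 0.611, 0.001, 0.0]
ft_force: [2.0, 1.9, 9.7]
opening: 0.0126
grip_force: 30.0
```

```bash
cat > st.py <<'E'
from h import *
o=telemetry.get_obs(); d=o["eef_pos"][:2]-[.5047,-.2172]; x=np.array([.9674,-.2532])
print(d@x,o["eef_pos"],o["opening"],o["ft_force"], o["ft_force"][:2]@x)
E
python3 st.py
```

```text
-0.0012195017367312361 [ 0.50364737 -0.21640541  0.10247288] 0.012644969363045957 [1.95567407 1.86025498 9.69360092] 1.4209025358772385
```

Request:
servo_tool(
  increments="0 -0.002 -0.001 0 0 0 0.005;0 -0.004 -0.001 0 0 0 0.005;0 -0.004 -0.001 0 0 0 0.005",
)

```text
time: 23.85
eef_pos: [0.5037, -0.2164, 0.1027]
tcp_rot: [0.791, 0.611, 0.003, 0.004]
ft_force: [14.7, -4.0, -5.1]
opening: 0.0129
grip_force: 30.0
```

```bash
python3 st.py
```

```text
-0.0011866574299191442 [ 0.50367659 -0.21642348  0.10273312] 0.01292621198371243 [14.67995525 -3.97706988 -5.1171151 ] 15.208382801437494
```

15 N against the stop with no further motion. I'll pull back lightly to test the catch.

Request:
servo_tool(
  increments="0 0.003 0 0 0 0 0.005;0 0.006 0 0 0 0 0.005;0 0.006 0 0 0 0 0.005",
)

```text
time: 24.15
eef_pos: [0.5046, -0.2166, 0.1025]
tcp_rot: [0.792, 0.611, -0.0, -0.001]
ft_force: [0.3, 1.0, 7.4]
opening: 0.0132
grip_force: 30.0
```

```bash
python3 st.py
```

```text
-0.00024253800981852 [ 0.50459944 -0.21662633  0.10250387] 0.013165078040570696 [0.25149537 0.95196835 7.38929134] 0.002258239269425033
```

Request:
servo_tool(
  increments="0 0.002 0 0 0 0 0.005;0 0.003 0 0 0 0 0.005;0 0.003 0 0 0 0 0.005",
)

```text
time: 24.45
eef_pos: [0.5068, -0.2172, 0.1024]
tcp_rot: [0.792, 0.611, -0.001, -0.001]
ft_force: [-0.9, 1.2, 8.3]
opening: 0.0125
grip_force: 30.0
```

```bash
python3 st.py
```

```text
0.0020383016345143826 [ 0.50680508 -0.2172073   0.10243061] 0.012525918023719556 [-0.87436927  1.16367435  8.2816645 ] -1.1405071809563485
```

Request:
servo_tool(
  increments="0 0.002 0 0 0 0 0.005;0 0.003 0 0 0 0 0.005;0 0.003 0 0 0 0 0.005",
)

```text
time: 24.75
eef_pos: [0.5086, -0.2177, 0.1023]
tcp_rot: [0.792, 0.611, -0.001, -0.003]
ft_force: [-3.1, 3.4, 10.0]
opening: 0.013
grip_force: 30.0
```

```bash
python3 st.py
```

```text
0.003906051030496863 [ 0.50860914 -0.21769112  0.10232523] 0.013034637743610326 [-3.08055389  3.42748184  9.96821948] -3.8479662314389285
```

The pull met 3.8 N of resistance at about 0.05 rad, well above hinge friction, so the catch holds. I'll push the handle back to the stop, release, and rise clear.

Request:
servo_tool(
  increments="0 -0.004 -0.001 0 0 0 0.005;0 -0.008 -0.001 0 0 0 0.005;0 -0.009 -0.001 0 0 0 0.005;0 -0.0085 -0.001 0 0 0 0.005;0 -0.008 -0.001 0 0 0 0.05;0 -0.008 -0.001 0 0 0 0.05;0 -0.008 -0.001 0 0 0 0.05;0 -0.008 -0.001 0 0 0 0.05;0 -0.008 -0.001 0 0 0 0.05;0 -0.008 -0.001 0 0 0 0.05;0 -0.008 -0.001 0 0 0 0.05;0 -0.008 -0.02 0 0 0 0.05;0 -0.008 -0.05 0 0 0 0.05;0 -0.008 -0.1 0 0 0 0.05;-0.03 -0.008 -0.15 0 0 0 0.05;-0.06 -0.008 -0.15 0 0 0 0.05;-0.06 -0.008 -0.15 0 0 0 0.05",
)

```text
time: 26.45
eef_pos: [0.4863, -0.2808, 0.2544]
tcp_rot: [0.794, 0.608, -0.0, 0.002]
ft_force: [0.3, 0.1, -0.5]
opening: 0.0503
grip_force: 0.0
```

Run:
```python
from h import *
import pickle
t=get_image("top"); w=W(); save(w.im,"pics/w10.png"); save(t,"pics/top10.png"); pickle.dump((t,w),open("w10.pkl","wb")); print(w.T[:3,3].round(3),telemetry.get_obs()["opening"])
P=wcloud(w); h=cv2.cvtColor(w.im["color"],cv2.COLOR_RGB2HSV); D=w.im["depth"]>0
x=np.array([.9674,-.2532]); y=np.array([.2532,.9674]); f=lambda P:np.stack([(P[...,:2]-[.5047,-.2172])@x,(P[...,:2]-[.5047,-.2172])@y],-1)
L=f(P); m=D&(P[...,2]>.125)&(P[...,2]<.165)&(abs(L[...,0])<.05)&(abs(L[...,1])<.12)
print("bar",m.sum(),np.percentile(P[m][:,2],[50,95]).round(4),np.percentile(L[m],[5,50,95],axis=0).round(4).tolist())
m=D&(np.hypot(L[...,0],L[...,1]-.0395)<.031)&(P[...,2]>.0145)&(P[...,2]<.045); print("tart",m.sum(),L[m].mean(0).round(4),np.percentile(P[m][:,2],[2,50,98]).round(4))
T=cloud(t); L=f(T); m=(T[...,2]>.12)&(T[...,2]<.17)&(abs(L[...,0])<.05)&(abs(L[...,1])<.12); print("top bar",m.sum(),np.percentile(L[m],[5,50,95],axis=0).round(4).tolist() if m.any() else 0)
Rg=np.hypot(T[...,0]-.5142,T[...,1]-.097)
for a,b in((.02,.04),(.05,.07)): 
    m=(Rg<.045)&(T[...,2]>a)&(T[...,2]<b); print(a,m.sum(),T[m].mean(0).round(4) if m.any() else 0)
```

```text
[ 0.487 -0.278  0.253] 0.04999708728834522
bar 3110 [0.1519 0.1543] [[-0.0064, -0.1008], [-0.001, -0.0005], [0.0044, 0.0993]]
tart 1053 [0.0001 0.0388] [0.016  0.0326 0.038 ]
top bar 331 [[-0.0083, -0.0531], [-0.0029, 0.0178], [0.0032, 0.105]]
0.02 129 [0.5094 0.0955 0.0301]
0.05 152 [0.5105 0.096  0.0604]
```

All points check out: the bar is upright (top at 154 mm, x ≈ −1 mm), the tart is flat in its seat, the glass is standing (foot at 60 mm), and the ring is around it (rim at 30 mm).

```bash
python3 -c "
from bench import workorder
print(workorder.hand_in())"
```

```text
the job is handed in; nothing more can be done
None
```

I handed the job in at about 26.5 s: the ring lies around the standing glass, the tartlet sits flat in the free seat, and the handle is upright and held against a light pull-back test of its catch.

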